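# Push the V-block home in a corner stop

## Robot

A 6-joint arm with a two-finger parallel gripper is mounted at the origin on a cart in front of the work surface, level with it; the furniture and walls round the work are solid. World frame = base frame: x ahead of the robot, y to its left, z up, the work surface at z = 0. Lengths are in m, angles in degrees, forces in N, time in s.
With the tool pointing down it reaches from about 0.4 to 0.825 m from the base axis. Payload 7 kg.
Tool frame: the origin (TCP) lies midway between the tips of the shut fingers; the grasp point (between the pads) lies 19 mm behind it; z points along the fingers, y is the line along which they close (so a half turn about z gives the same grasp; the last joint's range is limited). The gripper opens to 88 mm and grips with 3 to 60 N. Pads are 19 mm wide; open, the fingers measure 130 mm over their backs; the gripper's body (78 mm by 193 mm) begins 47 mm behind the grasp point.
Start: joints at [88.871, 20.546, 0.682, 0, -70.136, -16.507], TCP at [0.205, 0.643, 0.227] pointing down, gripper open.
Joint ranges: [-176.03, 176.03], [-82.01, 121.73], [-58.28, 71.71], [-173.87, 95.51], [-174.79, -0.11], [-173.66, 173.66]. Speed limits (degrees/s): [136.94, 136.94, 172.46, 180, 180, 180].

## Interface

Orientations are given as [roll, pitch, yaw] about the fixed x, y, z axes, in that order (R = Rz(yaw) Ry(pitch) Rx(roll)).
In Python, from plant import ctrl gives the robot as it stands.
- The arm moves only by the tool step_arm, never from a script. Its argument "rows" is a list of rows, each a list of 3 entries, a list of its own where there are three numbers: the closure, from 0 (fully open) to 1 (shut), then the shift along the world's x, y, z in mm, then the turn, a rotation vector about the world's x, y, z in rad. A call has exactly 5 rows; each row is the pose to reach, as a shift and turn from the pose commanded when the call began; what a row does not reach only later rows make up. A row lasts 1/12 s, in which the tool goes at most 41.7 mm and 7.16 degrees, less where a joint would pass 70% of its speed; a pose out of reach is approached as far as the arm can. A call with a gripper value outside its range is refused whole. The fingers move at their own pace and stop on an object; the grip force is fixed at half the most. Time passes only in rows, so rows that repeat a pose let the fingers close, or fill a call up. It gives the time, the measured TCP pose, the force, the opening and the grip force at its end, in the units of the state.
- ctrl.get_obs(): the state, without advancing time (a new reading comes with each control period).
- ctrl.snapshot(name): name is "side" or "top" or "wrist"; returns the picture (384x512x3 uint8, red, green, blue); there is no depth.
- ctrl.camera_model(name): a dict with "intrinsics" (3x3 intrinsics, pixels), "R" (3x3) and "t" (3): a world point X has camera coordinates R X + t. Camera axes: x right, y down, z forward; pixel columns grow to the right and rows downward; lengths in m; the calibration is good to about 2 mm. A picture is of the moment at which its call begins: read the wrist's pose just before it. camera_model takes no time and is no camera call; for the wrist camera it gives the pose at the moment of the call.
- ctrl.close_job(): hands the job in; it is judged then, once.
The state is a dict: "clock": time; "joint_pos": joint angles; "qvel": joint speeds; "tau": joint torques, N m; "tool_pos": TCP position; "orientation": TCP orientation; "force": force on the tool from outside, world axes, zero at the start; "moment": the same for the moment, N m; "opening": finger opening in m; "gripper_force": force on a finger pad.
Only numpy, scipy, OpenCV 4.12 (cv2) and the standard library are available. Lean on these libraries where they do the work, as an engineer would, in place of code of your own. Each camera call takes 0.05 s, during which the arm holds its last target. There are 200 camera calls.

## Task

Set the steel V-block up in the aluminium corner stop by gentle pushing alone, without gripping it: first push it back until its long flat side lies flush against the fence, still well short of the end stop, then push it along the fence until it butts against the end stop. Slide it over the plate all the way, never tipping or lifting it, leave the other parts where they are, and finish with the V-block sitting square against both faces and the robot clear of it.

Things in the scene. Friction and masses are not known exactly. Their poses are not given: they have to be found in the camera images.
- v_block_mid (a point): Loose grey steel V-block, 45 x 40 x 30 mm (x, y, z), 0.3 kg, V groove upward; the point is its middle, 15 mm above the plate. x axis along the groove: the faces x = +-22.5 mm are the V-notched ends (notch in the middle of the upper part, so push low), the faces y = +-20 mm the long flat sides. Either way round will do.
- corner (a point): Inside corner of the L-shaped aluminium stop (fixed, 16 mm high, black cap screws 2 mm more), at plate height. x: level, away from the robot, through the fence; y: along the fence to its open end. Fence face is the plane x = 0, fence x 0 to 20, y -16 to 154 mm; end stop face is the plane y = 0, end stop y -16 to 0, x -66 to 0 mm. V-block home: middle at x -20, y +22.5 mm.
- stop_pin_mid (a point): Stop pin: grey steel pin standing upright, 22 mm across, 41 mm high, just beyond the end stop; its middle, 20 mm up. Leave alone.
- screw_jack_mid (a point): Small screw jack, dark hexagon foot 34 mm across, 48 mm high, behind the fence; its middle, 24 mm up. Leave alone.
- clamp_jaw_mid (a point): Dark stepped clamp, 22 x 60 x 28 mm, lying to the left of the work; its middle, 14 mm up. Leave alone.
- spare_flange_mid (a point): Grey wheel flange, 62 mm across, 22 mm high, at the near right of the plate; its middle, 11 mm up. Leave alone.
- insert_box_mid (a point): Small black plastic box with an orange and white top, 36 x 48 x 19 mm, left of the work; its middle, 9 mm up. Leave alone.
- v_block: The same V-block: centre of its underside, axes as for its middle. It starts at x < 0, y > 0 of the corner stop, 50 to 85 mm off the fence and 60 to 110 mm from the end stop, its groove within 0.35 rad of the fence direction.
Not all that is in view belongs to the job. Leave any red or turquoise look-alike of the v_block alone.

How it is judged:
By the outcome, as a careful person would: the job done as asked, in the order asked, and still so for the second after the job is handed in, with the robot touching nothing.
It also fails if it takes over 48 s, if anything falls off the work surface, if the arm or the gripper's body presses on something with over 40 N, if the wrist force passes 120 N, or if a joint passes its speed limit or range.

## Working session

There is one attempt and no reset: what is moved stays moved. The work goes in short steps, Python scripts to look and compute and a tool call to move; the robot and the scene stay as the last step left them, time stands still between calls to the robot, and variables do not carry over. Pictures are saved under pics/ and viewed, at most 10 in all, crops included, and the job is handed in when it is done.

Besides the shell and the picture viewer there is one more tool, called as name(argument=value, ...) on one line, values as JSON. step_arm: Moves the arm, as the interface text tells. Its arguments: {"type":"object","properties":{"rows":{"type":"array"}},"required":["rows"]}

```bash
mkdir -p pics; cat > h.py <<'E'
import numpy as np, cv2
from plant import ctrl
def snap(n,f):
    m=ctrl.camera_model(n); im=ctrl.snapshot(n); cv2.imwrite('pics/'+f,cv2.cvtColor(im,cv2.COLOR_RGB2BGR)); return im,m
def ray(m,u,v,z):
    K=np.array(m['intrinsics']);R=np.array(m['R']);t=np.array(m['t'])
    c=-R.T@t; d=R.T@np.linalg.solve(K,[u,v,1]); return c+d*(z-c[2])/d[2]
E
python3 - <<'E'
from h import *
im,m=snap('top','t0.png'); im2,m2=snap('side','s0.png')
o=ctrl.get_obs(); print(o)
for k in (m,m2): print(k)
cv2.imwrite('pics/both.png',cv2.cvtColor(cv2.resize(im,(800,600)),cv2.COLOR_RGB2BGR))
E
```

```text
{'clock': 0.1, 'joint_pos': array([ 8.88710507e+01,  2.05869178e+01,  6.38495169e-01, -1.56750011e-02,
       -7.01360694e+01, -1.65069052e+01]), 'qvel': array([ 0.01857717, -0.15013839,  0.07232605,  0.14618032,  0.09278128,
       -0.00253876]), 'tau': array([-2.15105305e-03, -5.84164310e+01,  2.93752384e+01,  7.01549828e+00,
        1.01584475e-02, -5.17426622e-05]), 'tool_pos': array([0.20440813, 0.64284544, 0.22572352]), 'orientation': array([ 1.79914803e+02, -9.87974351e-03, -1.76411842e+01]), 'force': array([ 0.31520688,  0.30879211, -0.73169691]), 'moment': array([ 0.00181842, -0.04396043,  0.04693907]), 'gripper_force': 0.0, 'opening': 0.08737998224136848}
{'intrinsics': array([[488.5811901 ,   0.        , 250.89735444],
       [  0.        , 488.5811901 , 187.50246782],
       [  0.        ,   0.        ,   1.        ]]), 'R': array([[ 0.00320842, -0.9999911 , -0.00273831],
       [-0.98411505, -0.00267139, -0.1775118 ],
       [ 0.17750291,  0.00326435, -0.98411486]]), 't': array([-0.22606247,  0.50920941,  1.498431  ])}
{'intrinsics': array([[438.50968876,   0.        , 261.34333688],
       [  0.        , 438.50968876, 192.34644988],
       [  0.        ,   0.        ,   1.        ]]), 'R': array([[ 0.99975389,  0.00983376,  0.0198861 ],
       [ 0.02211551, -0.51250421, -0.85839987],
       [ 0.00175041,  0.8586284 , -0.51259556]]), 't': array([-0.50701243, -0.09231559,  1.30522224])}
```

View pics/both.png

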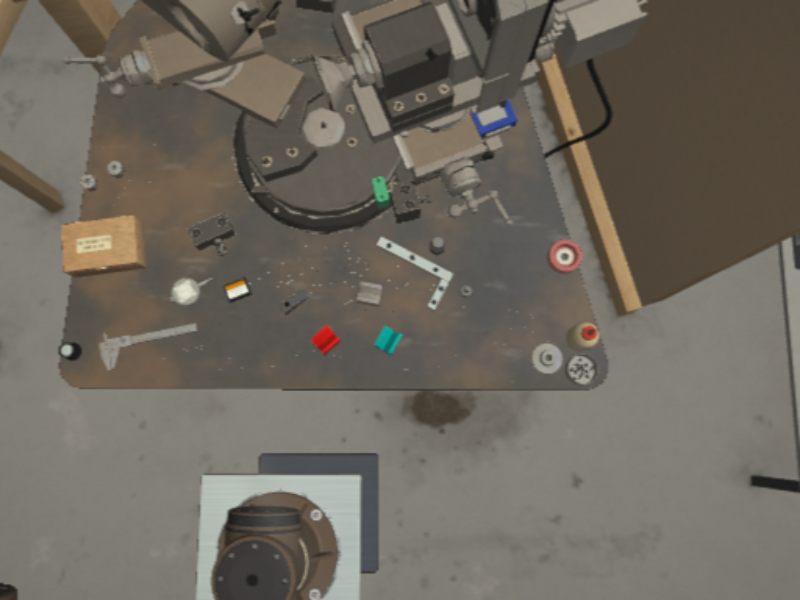

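View pics/s0.png

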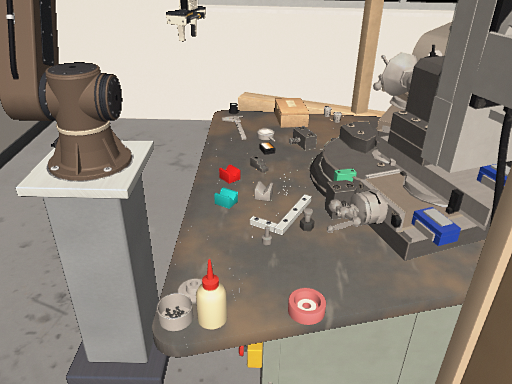

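The top view shows the V-block at about (369,293) of the 800-wide picture, the stop's corner near (445,278), and red and turquoise look-alikes at (325,340) and (388,340). Next I enlarge this region to measure.

```bash
python3 - <<'E'
from h import *
im=cv2.imread('pics/t0.png')[140:236,190:318]
cv2.imwrite('pics/c0.png',cv2.resize(im,None,fx=6.25,fy=6.25,interpolation=cv2.INTER_CUBIC))
m=ctrl.camera_model('top')
for n,u,v,z in [('blk',369,293,.02),('fence open',379,240,.016),('corner',446,277,.016),('es end',433,306,.016),('red',325,340,.02),('teal',388,340,.02)]: print(n,ray(m,u/1.5625,v/1.5625,z))
E
```

```text
blk [ 0.51424479 -0.17712867  0.02      ]
fence open [ 0.62742822 -0.19690432  0.016     ]
corner [ 0.54902595 -0.3359859   0.016     ]
es end [ 0.48818549 -0.30871667  0.016     ]
red [ 0.41688334 -0.08847492  0.02      ]
teal [ 0.41725318 -0.2165928   0.02      ]
```

View pics/c0.png

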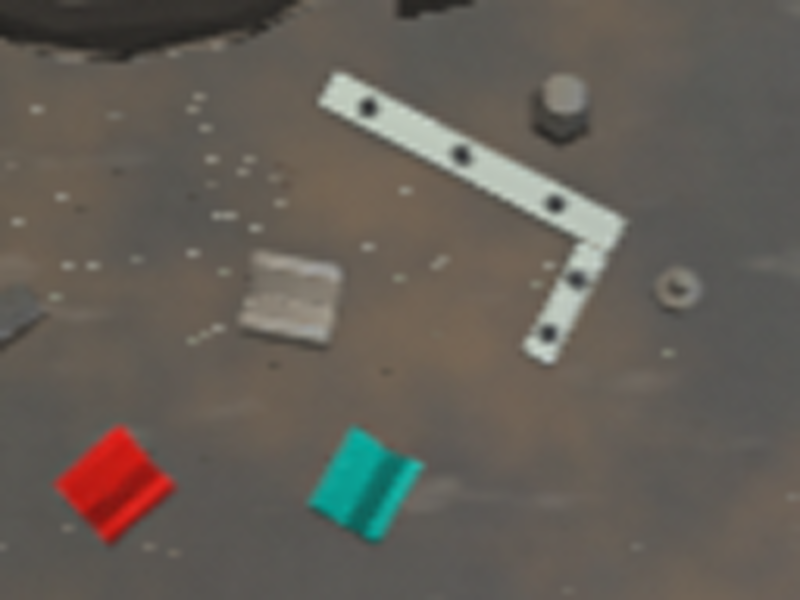

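The crop shows the fence's near top edge running from (318,100) to (580,240), the end stop's inner edge from (580,240) to (523,348), and the V-block's top corners at (255,250), (342,263), (325,345) and (238,330).

```bash
python3 - <<'E'
from h import *
m=ctrl.camera_model('top')
f=lambda u,v,z: ray(m,190+u/6.25,140+v/6.25,z)[:2]
A=f(318,100,.016);C=f(580,240,.016);E=f(523,348,.016)
y=(A-C); print('A',A,'C',C,'E',E,np.linalg.norm(y),np.linalg.norm(E-C)); y/=np.linalg.norm(y); x=np.array([y[1],-y[0]])
print('x',x,'y',y,'ang y',np.degrees(np.arctan2(y[1],y[0])),'es',(E-C)@y)
P=[f(*p,.03) for p in [(255,250),(342,263),(325,345),(238,330)]]
for p in P: print(p,(p-C)@x,(p-C)@y)
b=np.mean(P,0); print('b',b,(b-C)@x,(b-C)@y); g=(P[0]+P[3]-P[1]-P[2]); print('groove ang',np.degrees(np.arctan2(g[1],g[0])),np.linalg.norm(g)/2,np.linalg.norm(P[0]+P[1]-P[2]-P[3])/2)
w=ctrl.camera_model('wrist'); o=ctrl.get_obs(); R=np.array(w['R']);c=-R.T@w['t'];print('wcam',c,c-o['tool_pos'],'axis',R[2],'K',w['intrinsics'][0])
E
```

```text
A [ 0.61936744 -0.19148011] C [ 0.54531261 -0.32742433] E [ 0.48867532 -0.29767844] 0.15480615811662177 0.06397343666874586
x [ 0.87815766 -0.47837132] y [0.47837132 0.87815766] ang y 61.420915457048835 es -0.000972075112217764
[ 0.53685085 -0.16010311] -0.0874724321719541 0.14288654060268052
[ 0.53019254 -0.20469186] -0.07198950287343565 0.10054544700825137
[ 0.4876587  -0.19626741] -0.11337093205916263 0.08759646768690667
[ 0.49528256 -0.15187453] -0.12791225911286744 0.13022746170984908
b [ 0.51249616 -0.17823423] -0.1001862815543549 0.11531397925192194
groove ang 80.88139869644095 0.045060269760506026 0.0428675010924416
wcam [0.27536971 0.62154877 0.38382688] [ 0.07096158 -0.02129667  0.15810336] axis [-0.26049397  0.08082899 -0.96208605] K [287.8660985    0.         261.41220615]
```

step_arm(rows=[[1,[25,-31,0],[0,0,-0.04]],[1,[50,-62,0],[0,0,-0.08]],[1,[75,-93,0],[0,0,-0.12]],[1,[100,-124,0],[0,0,-0.16]],[1,[125,-155,0],[0,0,-0.19]]])

```text
clock: 0.52
tool_pos: [0.3301, 0.4865, 0.2262]
orientation: [180.0, -0.0, -28.6]
force: [0.9, 1.6, -0.1]
opening: 0.0598
gripper_force: 0.0
```

step_arm(rows=[[1,[23,-34,0],[0,0,0]],[1,[46,-68,0],[0,0,0]],[1,[69,-102,0],[0,0,0]],[1,[92,-136,0],[0,0,0]],[1,[110,-170,0],[0,0,0]]])

```text
clock: 0.93
tool_pos: [0.4404, 0.3163, 0.2264]
orientation: [180.0, -0.0, -28.5]
force: [0.8, 0.1, -0.4]
opening: 0.0265
gripper_force: 0.0
```

step_arm(rows=[[1,[5,-40,0],[0,0,0]],[1,[10,-80,0],[0,0,0]],[1,[12,-120,0],[0,0,0]],[1,[14,-160,-5],[0,0,0]],[1,[14,-200,-10],[0,0,0]]])

```text
clock: 1.35
tool_pos: [0.4533, 0.1164, 0.2165]
orientation: [-180.0, -0.0, -28.5]
force: [1.4, -0.0, -1.2]
opening: 0.0008
gripper_force: 0.0
```

step_arm(rows=[[1,[0,-40,-5],[0,0,0]],[1,[0,-80,-10],[0,0,0]],[1,[0,-120,-15],[0,0,0]],[1,[0,-160,-20],[0,0,0]],[1,[0,-200,-25],[0,0,0]]])

```text
clock: 1.77
tool_pos: [0.4529, -0.0836, 0.1915]
orientation: [-180.0, -0.0, -28.5]
force: [0.5, 0.9, -0.4]
opening: 0.0006
gripper_force: 0.0
```

Now to (0.457, -0.148), somewhat lower, for a look.

step_arm(rows=[[1,[2,-25,-15],[0,0,0]],[1,[4,-50,-30],[0,0,0]],[1,[4,-64,-50],[0,0,0]],[1,[4,-64,-60],[0,0,0]],[1,[4,-64,-60],[0,0,0]]])

```text
clock: 2.18
tool_pos: [0.4555, -0.1464, 0.129]
orientation: [179.9, 0.3, -28.7]
force: [-0.5, 0.8, 0.1]
opening: 0.0002
gripper_force: 0.0
```

```bash
python3 - <<'E'
from h import *
im,m=snap('wrist','w0.png'); print(ctrl.get_obs()['tool_pos'])
import pickle; pickle.dump(m,open('w0.pkl','wb'))
E
```

```text
[ 0.4565096  -0.1459028   0.13060367]
```

View pics/w0.png

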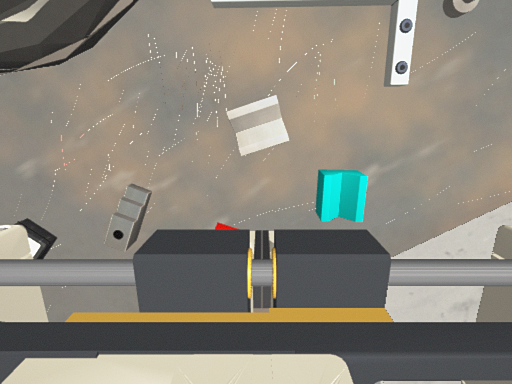

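```bash
python3 - <<'E'
from h import *
import pickle; m=pickle.load(open('w0.pkl','rb'))
K=np.array(m['intrinsics']);R=np.array(m['R']);t=np.array(m['t'])
x=np.array([.878,-.478]);y=np.array([.478,.878]);T=np.array([.4565,-.146])
for h in (0,.03,.066):
  for a,b in [(0,0),(.0095,.021),(.0095,-.021)]:
    p=K@(R@np.r_[T+a*x+b*y,.1306+h]+t); print(h,a,b,p[:2]/p[2],p[2])
f=lambda u,v,z: ray(m,u,v,z)[:2]
A=f(213,5,.016);C=f(390,4,.016);E=f(386,84,.016);print(A,C,E); Y=A-C;Y/=np.linalg.norm(Y);X=np.array([Y[1],-Y[0]]);print(np.degrees(np.arctan2(Y[1],Y[0])),(E-C)@X)
for p in [(227,111),(277,96),(289,134),(242,155)]:
  q=f(*p,.03);print(q,(q-C)@X*1e3,(q-C)@Y*1e3)
E
```

```text
0 0 0 [261.60225515 245.30509977] 0.17061549750291816
0 0.0095 0.021 [225.60321504 230.47020118] 0.16794273307533175
0 0.0095 -0.021 [297.5532913  230.33009845] 0.16802630987480377
0.03 0 0 [261.78652282 271.68684108] 0.14178974204377942
0.03 0.0095 0.021 [218.3318361  254.28493029] 0.13911697761619307
0.03 0.0095 -0.021 [305.18575401 254.10151649] 0.13920055441566503
0.066 0 0 [262.13845485 322.07321589] 0.10719883549281295
0.066 0.0095 0.021 [204.31226865 300.20087055] 0.1045260710652266
0.066 0.0095 -0.021 [319.89706876 299.92012388] 0.10460964786469856
[ 0.61675158 -0.1884329 ] [ 0.54791778 -0.31626095] [ 0.49218883 -0.29047655]
61.69809368350532 -0.06129203823662627
[ 0.5386452  -0.15752172] -83.42519738941276 135.36750150745647
[ 0.52889381 -0.20061976] -71.57739605465713 92.79802997292488
[ 0.49618869 -0.19523133] -102.9277416380293 82.03626260551023
[ 0.49996962 -0.15019752] -120.95009556733355 123.47940798542741
```

The wrist view shows the block's top at (227,111), (277,96), (289,134) and (242,155), turned clockwise to the fence (row ~5). The red and turquoise parts are clear of the descent. I'll go down about 25 mm short of the block.

step_arm(rows=[[1,[0,-1,-30],[0,0,0]],[1,[0,-1,-60],[0,0,0]],[1,[0,-1,-90],[0,0,0]],[1,[0,-1,-110],[0,0,0]],[1,[0,-1,-115],[0,0,0]]])

```text
clock: 2.65
tool_pos: [0.4564, -0.1458, 0.0147]
orientation: [179.9, 0.2, -28.5]
force: [0.4, 0.3, 1.3]
opening: 0.0004
gripper_force: 0.0
```

step_arm(rows=[[1,[0,0,-4],[0,0,0]],[1,[0,0,-8],[0,0,0]],[1,[0,0,-8],[0,0,0]],[1,[0,0,-8],[0,0,0]],[1,[0,0,-8],[0,0,0]]])

```text
clock: 3.07
tool_pos: [0.4584, -0.1466, 0.0097]
orientation: [-179.9, -0.1, -28.5]
force: [0.2, 0.4, -0.3]
opening: 0.0002
gripper_force: 0.0
```

```bash
python3 - <<'E'
from h import *
im,m=snap('side','s1.png'); print(ctrl.get_obs()['tool_pos'],ctrl.get_obs()['force'])
c=cv2.imread('pics/s1.png')[100:250,190:390]; cv2.imwrite('pics/s1c.png',cv2.resize(c,None,fx=4,fy=4,interpolation=cv2.INTER_CUBIC))
E
```

```text
[ 0.45824013 -0.14668342  0.00954303] [0.42010979 0.33155306 0.12583508]
```

View pics/s1c.png

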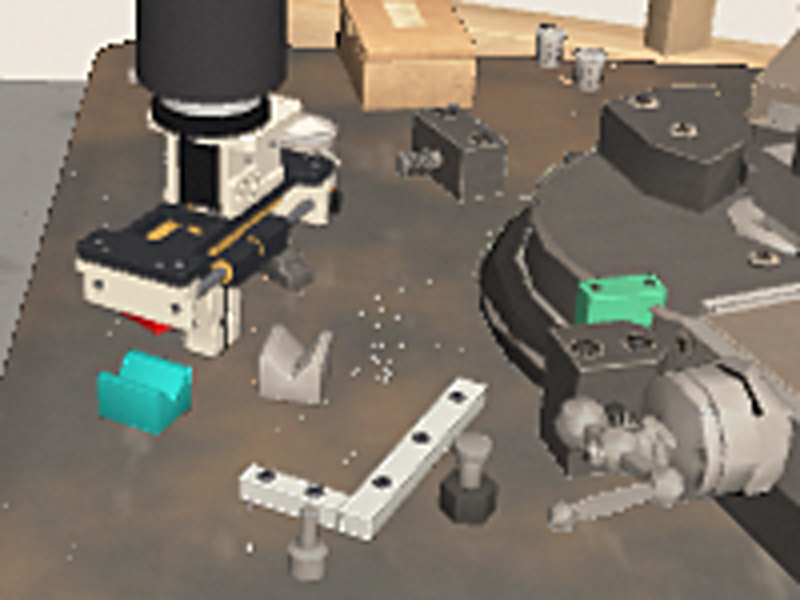

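The side view shows the straight fingertips (about (215,330)) near the plate, facing the block's long side at (290,365), with turquoise and red clear. Now the slow push.

step_arm(rows=[[1,[3.5,-1.9,-1],[0,0,0]],[1,[7,-3.8,-2],[0,0,0]],[1,[10.5,-5.7,-3],[0,0,0]],[1,[13.2,-7.2,-3],[0,0,0]],[1,[15.8,-8.6,-3],[0,0,0]]])

```text
clock: 3.53
tool_pos: [0.4737, -0.1557, 0.0054]
orientation: [180.0, 0.0, -28.5]
force: [0.6, 0.3, -0.7]
opening: 0.0006
gripper_force: 0.0
```

step_arm(rows=[[1,[2.6,-1.4,0],[0,0,0]],[1,[5.3,-2.9,0],[0,0,0]],[1,[7.9,-4.3,0],[0,0,0]],[1,[10.5,-5.7,0],[0,0,0]],[1,[13.2,-7.2,0],[0,0,0]]])

```text
clock: 3.95
tool_pos: [0.4864, -0.1626, 0.0054]
orientation: [180.0, 0.0, -28.5]
force: [-1.3, 1.7, 0.1]
opening: 0.0008
gripper_force: 0.6
```

step_arm(rows=[[1,[2.6,-1.4,0],[0,0,0]],[1,[5.3,-2.9,0],[0,0,0]],[1,[7.9,-4.3,0],[0,0,0]],[1,[10.5,-5.7,0],[0,0,0]],[1,[13.2,-7.2,0],[0,0,0]]])

```text
clock: 4.37
tool_pos: [0.4997, -0.1699, 0.0055]
orientation: [180.0, 0.0, -28.5]
force: [-1.2, 1.1, 0.3]
opening: 0.0005
gripper_force: 0.8
```

step_arm(rows=[[1,[2.6,-1.4,0],[0,0,0]],[1,[5.3,-2.9,0],[0,0,0]],[1,[7.9,-4.3,0],[0,0,0]],[1,[10.5,-5.7,0],[0,0,0]],[1,[13.2,-7.2,0],[0,0,0]]])

```text
clock: 4.78
tool_pos: [0.5131, -0.1771, 0.0055]
orientation: [180.0, 0.0, -28.5]
force: [-1.5, 0.6, 0.5]
opening: 0.0006
gripper_force: 0.6
```

```bash
python3 - <<'E'
from h import *
im,m=snap('top','t1.png'); w,mw=snap('wrist','w1.png')
o=ctrl.get_obs();print(o['tool_pos'],o['force'])
a=cv2.imread('pics/t1.png')[140:236,190:318]; a=cv2.resize(a,(400,300),interpolation=cv2.INTER_CUBIC); b=cv2.imread('pics/w1.png')[:300,112:512]
cv2.imwrite('pics/m1.png',np.hstack([a,b]))
E
```

```text
[ 0.51360837 -0.17719623  0.00557609] [0.437855   0.29995747 0.50856639]
```

View pics/m1.png

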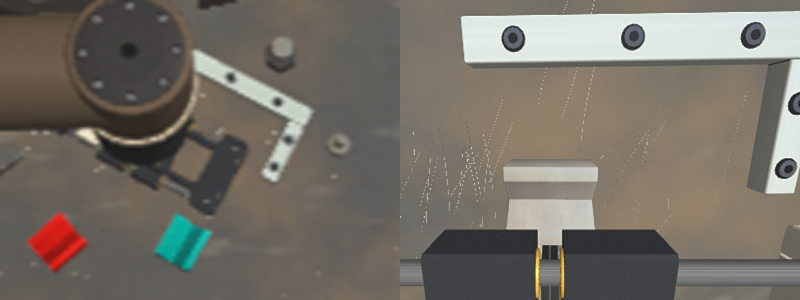

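The wrist view shows the block square on the fingers (far face at row ~160, columns 503–598 of the mosaic), with the fence edge running from (465,64) to (768,58).

```bash
python3 - <<'E'
from h import *
m=ctrl.camera_model('wrist'); f=lambda u,v,z: ray(m,u-288,v,z)[:2]
A=f(465,64,.016);C=f(768,58,.016);Y=A-C;print(A,C,np.linalg.norm(Y),np.degrees(np.arctan2(Y[1],Y[0])));Y/=np.linalg.norm(Y);X=np.array([Y[1],-Y[0]])
for p in [(503,160,0),(598,160,0),(503,166,.03),(598,166,.03),(508,200,.03),(592,200,.03)]:
  q=f(*p);print(q,(q-C)@X*1e3,(q-C)@Y*1e3)
t=ctrl.get_obs()['tool_pos'][:2];print((t-C)@X*1e3,(t-C)@Y*1e3)
E
```

```text
[ 0.61906348 -0.18809845] [ 0.55352814 -0.31431699] 0.1422181416041853 62.560706853420754
[ 0.57088625 -0.17712716] -47.81292671567721 129.7546803350485
[ 0.54508658 -0.22468485] -48.79513788130509 75.65854236929145
[ 0.56995329 -0.18198995] -46.40011854061059 125.00904020585185
[ 0.54876043 -0.22105564] -47.206965801687716 80.57241142478973
[ 0.55459581 -0.17558222] -62.9826111916339 123.61903831418519
[ 0.53522962 -0.21128049] -63.72002636620712 83.01273891452375
-98.61520128578074 103.29924768530158
```

step_arm(rows=[[1,[2.6,-1.4,0],[0,0,0.004]],[1,[5.3,-2.9,0],[0,0,0.008]],[1,[7.9,-4.3,0],[0,0,0.008]],[1,[10.5,-5.7,0],[0,0,0.008]],[1,[13.2,-7.2,0],[0,0,0.008]]])

```text
clock: 5.3
tool_pos: [0.5263, -0.1843, 0.0056]
orientation: [180.0, 0.0, -28.1]
force: [-1.0, 0.5, 0.7]
opening: 0.0007
gripper_force: 0.9
```

step_arm(rows=[[1,[2.6,-1.4,0],[0,0,0]],[1,[5.3,-2.9,0],[0,0,0]],[1,[7.9,-4.3,0],[0,0,0]],[1,[10.5,-5.7,0],[0,0,0]],[1,[13.2,-7.2,0],[0,0,0]]])

```text
clock: 5.72
tool_pos: [0.5395, -0.1915, 0.0055]
orientation: [180.0, 0.0, -28.1]
force: [-2.3, 1.2, 1.6]
opening: 0.0003
gripper_force: 0.9
```

step_arm(rows=[[1,[2.2,-1.2,0],[0,0,0]],[1,[4.4,-2.4,0],[0,0,0]],[1,[6.6,-3.6,0],[0,0,0]],[1,[8.3,-4.5,0],[0,0,0]],[1,[9.2,-5,0],[0,0,0]]])

```text
clock: 6.13
tool_pos: [0.5488, -0.1965, 0.0056]
orientation: [-180.0, -0.0, -28.1]
force: [-1.0, 0.6, 0.7]
opening: 0.0003
gripper_force: 0.9
```

```bash
python3 - <<'E'
from h import *
w,mw=snap('wrist','w2.png')
o=ctrl.get_obs();print(o['tool_pos'],o['force'],o['orientation'])
cv2.imwrite('pics/w2c.png',cv2.resize(cv2.imread('pics/w2.png')[80:240,150:410],None,fx=3,fy=3,interpolation=cv2.INTER_CUBIC))
E
```

```text
[ 0.54889722 -0.19651065  0.00555146] [-0.22425242 -0.08846302  1.24276221] [-1.79996168e+02 -1.54975395e-02 -2.80636435e+01]
```

View pics/w2c.png

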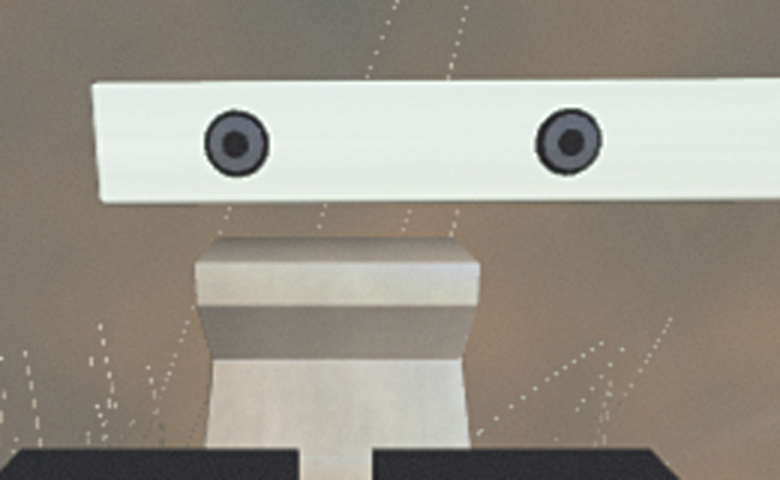

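The wrist crop shows the block's far bottom edge at row 238 and the fence foot at row ~203, a gap of roughly 6–7 mm and parallel.

step_arm(rows=[[1,[1.1,-0.6,0],[0,0,0]],[1,[2.2,-1.2,0],[0,0,0]],[1,[3.3,-1.8,0],[0,0,0]],[1,[4.2,-2.3,0],[0,0,0]],[1,[4.8,-2.6,0],[0,0,0]]])

```text
clock: 6.6
tool_pos: [0.5534, -0.199, 0.0056]
orientation: [180.0, -0.0, -28.1]
force: [-2.0, 1.1, 1.2]
opening: 0.0005
gripper_force: 0.9
```

step_arm(rows=[[1,[0.4,-0.2,0],[0,0,0]],[1,[0.8,-0.4,0],[0,0,0]],[1,[1.2,-0.6,0],[0,0,0]],[1,[1.2,-0.6,0],[0,0,0]],[1,[1.2,-0.6,0],[0,0,0]]])

```text
clock: 7.02
tool_pos: [0.5546, -0.1996, 0.0056]
orientation: [-180.0, -0.0, -28.1]
force: [-1.4, 1.0, 0.6]
opening: 0.0002
gripper_force: 0.7
```

```bash
python3 - <<'E'
from h import *
w,mw=snap('wrist','w3.png')
o=ctrl.get_obs();print(o['tool_pos'],o['force'],o['orientation'])
cv2.imwrite('pics/w3c.png',cv2.resize(cv2.imread('pics/w3.png')[80:240,150:410],None,fx=3,fy=3,interpolation=cv2.INTER_CUBIC))
E
```

```text
[ 0.55456521 -0.19958461  0.00556415] [-1.5739826   0.33839719  0.633258  ] [ 1.79998680e+02 -6.27723696e-03 -2.80599809e+01]
```

step_arm(rows=[[1,[0.3,-0.2,0],[0,0,0]],[1,[0.6,-0.3,0],[0,0,0]],[1,[0.9,-0.5,0],[0,0,0]],[1,[0.9,-0.5,0],[0,0,0]],[1,[0.9,-0.5,0],[0,0,0]]])

```text
clock: 7.48
tool_pos: [0.5555, -0.2001, 0.0056]
orientation: [-180.0, -0.0, -28.1]
force: [-1.4, 0.6, 0.9]
opening: 0.0006
gripper_force: 0.7
```

step_arm(rows=[[1,[0.3,-0.2,0],[0,0,0]],[1,[0.6,-0.3,0],[0,0,0]],[1,[0.6,-0.3,0],[0,0,0]],[1,[0.6,-0.3,0],[0,0,0]],[1,[0.6,-0.3,0],[0,0,0]]])

```text
clock: 7.9
tool_pos: [0.5556, -0.2002, 0.0055]
orientation: [180.0, 0.0, -28.1]
force: [-3.5, 2.8, 2.6]
opening: 0.0002
gripper_force: 2.5
```

step_arm(rows=[[1,[0.3,-0.2,0],[0,0,0]],[1,[0.7,-0.4,0],[0,0,0]],[1,[0.7,-0.4,0],[0,0,0]],[1,[0.7,-0.4,0],[0,0,0]],[1,[0.7,-0.4,0],[0,0,0]]])

```text
clock: 8.32
tool_pos: [0.5556, -0.2003, 0.0054]
orientation: [180.0, 0.1, -28.1]
force: [-6.3, 5.9, 3.8]
opening: 0.0001
gripper_force: 3.9
```

```bash
python3 - <<'E'
from h import *
w,mw=snap('wrist','w4.png')
o=ctrl.get_obs();print(o['tool_pos'],o['force'],o['moment'])
cv2.imwrite('pics/w4c.png',cv2.resize(cv2.imread('pics/w4.png')[80:240,150:410],None,fx=3,fy=3,interpolation=cv2.INTER_CUBIC))
E
```

```text
[ 0.55554325 -0.20029289  0.00536776] [-6.29722584  5.45307269  3.66185077] [2.05513407 2.00850531 0.00682699]
```

View pics/w4c.png

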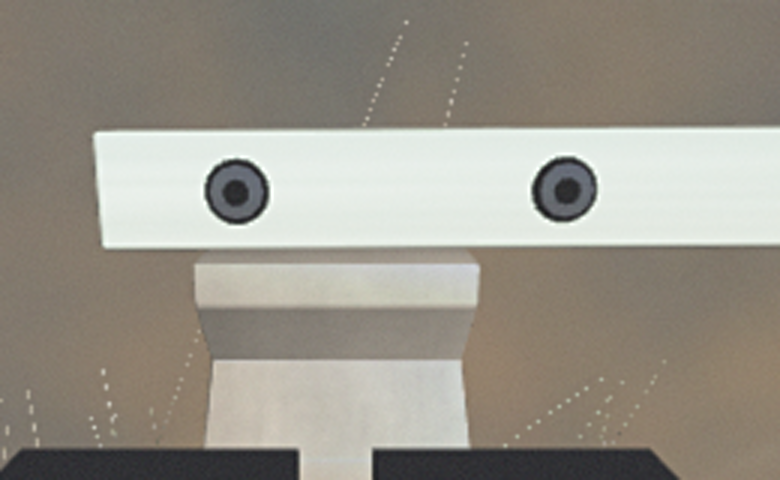

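The wrist crop shows the block's far face tucked against the fence foot along its full width, with contact force about 8 N and the block centred on the fingers. It is flush, so I retreat and go round to the open end.

step_arm(rows=[[1,[-5,2.7,0],[0,0,0]],[1,[-12,6.4,0],[0,0,0]],[1,[-17.6,9.4,0],[0,0,0]],[1,[-5.8,31.4,0],[0,0,0]],[1,[10,61.4,0],[0,0,0]]])

```text
clock: 8.78
tool_pos: [0.5655, -0.1402, 0.0058]
orientation: [180.0, -0.0, -28.2]
force: [0.9, -0.4, 0.9]
opening: 0.0005
gripper_force: 0.0
```

step_arm(rows=[[1,[0,0,0],[0,0,0]],[1,[14,-7.5,0],[0,0,0]],[1,[28,-15,0],[0,0,0]],[1,[40,-21.5,0],[0,0,0]],[1,[40,-21.5,0],[0,0,0]]])

```text
clock: 9.2
tool_pos: [0.6041, -0.1613, 0.0045]
orientation: [179.8, 0.3, -28.0]
force: [-6.8, -1.1, 3.6]
opening: 0.0005
gripper_force: 0.0
```

```bash
python3 - <<'E'
from h import *
w,mw=snap('wrist','w5.png'); t,_=snap('top','t5.png'); s,_=snap('side','s5.png')
o=ctrl.get_obs();print(o['tool_pos'],o['force'],o['orientation'])
a=cv2.resize(cv2.imread('pics/s5.png')[120:240,220:380],(400,300),interpolation=cv2.INTER_CUBIC); b=cv2.imread('pics/w5.png')[:300,112:512]
cv2.imwrite('pics/m5.png',np.hstack([a,b]))
E
```

```text
[ 0.60413701 -0.16111102  0.0046986 ] [-4.73257741 -1.23540064  0.80012779] [179.88522428   0.20039931 -28.08369294]
```

View pics/m5.png

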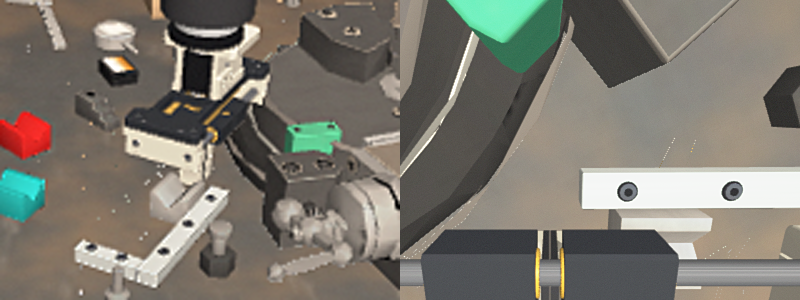

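The left panel (side) shows the block resting flush on the fence, the fingers at its open end. The right panel (wrist) shows the turntable rim close to the gripper's left end, which explains the 5 N and 1.5 mm shortfall: a light touch. I'll ease away from it along the fence.

step_arm(rows=[[1,[-4,1,0],[0,0,0]],[1,[-7.3,0,0],[0,0,0]],[1,[-7.3,-2.5,0],[0,0,0]],[1,[-7.3,-5.2,0],[0,0,0]],[1,[-7.3,-5.2,0],[0,0,0]]])

```text
clock: 9.77
tool_pos: [0.5998, -0.1664, 0.0059]
orientation: [-180.0, -0.1, -28.1]
force: [-0.3, -0.1, -0.1]
opening: 0.0002
gripper_force: 0.0
```

```bash
python3 - <<'E'
from h import *
o=ctrl.get_obs();t=o['tool_pos'];print(t,o['force'],o['orientation'],'X',t[0]*.882-t[1]*.470,'Y',t[0]*.470+t[1]*.882)
E
```

```text
[ 0.59980295 -0.16644295  0.00588641] [-0.31234653 -0.05458329 -0.08562319] [-1.79977766e+02 -5.23762986e-02 -2.80673953e+01] X 0.6072543894726637 Y 0.13510470130649607
```

step_arm(rows=[[1,[0.7,-1.5,0],[0,0,0]],[1,[1.4,-3,0],[0,0,0]],[1,[2.1,-4.5,0],[0,0,0]],[1,[1.1,-6.3,0],[0,0,0]],[1,[0.1,-8.1,0],[0,0,0]]])

```text
clock: 10.18
tool_pos: [0.5995, -0.1743, 0.0054]
orientation: [180.0, 0.0, -28.1]
force: [0.8, 0.2, 0.2]
opening: 0.0005
gripper_force: 0.0
```

step_arm(rows=[[1,[-1.2,-2.2,0],[0,0,0]],[1,[-2.4,-4.4,0],[0,0,0]],[1,[-3.5,-6.6,0],[0,0,0]],[1,[-4.7,-8.8,0],[0,0,0]],[1,[-5.9,-11,0],[0,0,0]]])

```text
clock: 10.6
tool_pos: [0.5934, -0.1852, 0.0056]
orientation: [-180.0, 0.0, -28.1]
force: [-0.2, 1.8, -0.6]
opening: 0.0009
gripper_force: 1.0
```

```bash
python3 - <<'E'
from h import *
w,mw=snap('wrist','w6.png')
o=ctrl.get_obs();t=o['tool_pos'];print(t,o['force'],o['orientation'],'X',t[0]*.882-t[1]*.470,'Y',t[0]*.470+t[1]*.882)
cv2.imwrite('pics/w6c.png',cv2.resize(cv2.imread('pics/w6.png')[80:280,200:512],None,fx=2.5,fy=2.5,interpolation=cv2.INTER_CUBIC))
E
```

```text
[ 0.59321991 -0.18553614  0.00554686] [-0.27969045  0.30194611  0.37642812] [ 1.79999861e+02  1.12588618e-02 -2.80754258e+01] X 0.6104219458718988 Y 0.11517048087789122
```

View pics/w6c.png

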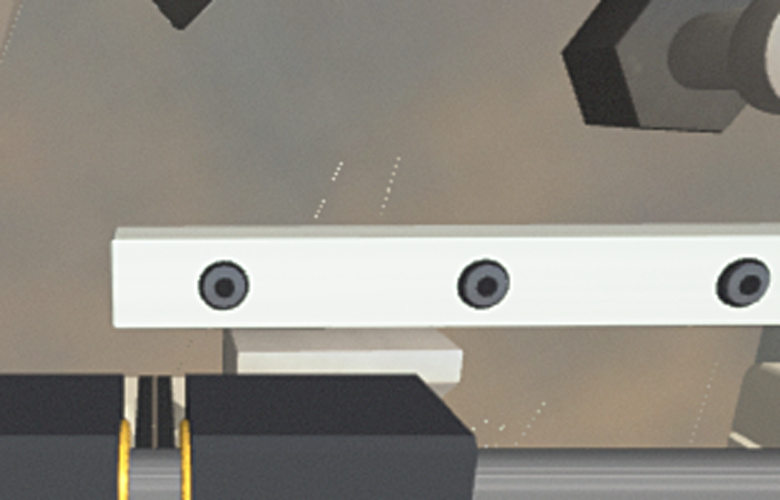

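The wrist crop shows the block's far face still flush under the fence edge (row ~328), its left end against the fingers, and the screw jack well clear. I'll continue along the fence.

step_arm(rows=[[1,[-1.4,-2.6,0],[0,0,0]],[1,[-2.8,-5.3,0],[0,0,0]],[1,[-4.2,-7.9,0],[0,0,0]],[1,[-5.6,-10.6,0],[0,0,0]],[1,[-7.1,-13.2,0],[0,0,0]]])

```text
clock: 11.07
tool_pos: [0.5864, -0.1986, 0.0056]
orientation: [180.0, 0.0, -28.1]
force: [-0.3, 2.0, 0.1]
opening: 0.0005
gripper_force: 1.0
```

step_arm(rows=[[1,[-1.4,-2.6,0],[0,0,0]],[1,[-2.8,-5.3,0],[0,0,0]],[1,[-4.2,-7.9,0],[0,0,0]],[1,[-5.6,-10.6,0],[0,0,0]],[1,[-7.1,-13.2,0],[0,0,0]]])

```text
clock: 11.48
tool_pos: [0.5792, -0.2118, 0.0056]
orientation: [180.0, 0.0, -28.1]
force: [-0.4, 1.9, 0.1]
opening: 0.0007
gripper_force: 1.0
```

step_arm(rows=[[1,[-1.4,-2.6,0],[0,0,0]],[1,[-2.8,-5.3,0],[0,0,0]],[1,[-4.2,-7.9,0],[0,0,0]],[1,[-5.6,-10.6,0],[0,0,0]],[1,[-7.1,-13.2,0],[0,0,0]]])

```text
clock: 11.9
tool_pos: [0.5722, -0.225, 0.0056]
orientation: [180.0, -0.0, -28.1]
force: [-0.1, 2.2, 0.1]
opening: 0.0
gripper_force: 1.0
```

```bash
python3 - <<'E'
from h import *
o=ctrl.get_obs();t=o['tool_pos'];print(t,o['force'],o['moment'],'X',t[0]*.882-t[1]*.470,'Y',t[0]*.470+t[1]*.882)
w,m=snap('wrist','w7.png'); g=cv2.cvtColor(w,cv2.COLOR_RGB2GRAY)
# bright fence mask rows per column, and end stop inner edge
K=np.array(m['intrinsics']);R=np.array(m['R']);T=np.array(m['t'])
for u in range(200,512,26):
    c=g[:230,u].astype(int); d=np.flatnonzero(abs(np.diff(c))>20); print(u,[(int(r),int(c[r]),int(c[r+1])) for r in d][:12])
E
```

```text
[ 0.57220398 -0.22503078  0.00556648] [-0.1143482   2.20135093  0.09432853] [ 0.82138015  0.07175803 -0.06136216] X 0.6104483784306293 Y 0.0704587202448208
200 [(77, 46, 70), (78, 70, 114), (169, 120, 145), (170, 145, 167), (174, 169, 204), (175, 204, 241), (183, 242, 170), (184, 170, 57), (186, 37, 100), (191, 107, 64), (196, 44, 75), (197, 75, 102)]
226 [(50, 46, 76), (51, 76, 128), (169, 119, 143), (170, 143, 169), (174, 168, 213), (175, 213, 236), (209, 243, 207), (210, 207, 108), (228, 136, 94)]
252 [(24, 47, 69), (25, 69, 115), (153, 126, 187), (154, 187, 129), (169, 119, 157), (174, 165, 221), (209, 242, 205), (210, 205, 133)]
278 [(143, 124, 169), (144, 169, 128), (169, 121, 167), (174, 171, 232), (209, 241, 187), (210, 187, 129), (228, 136, 98)]
304 [(169, 123, 168), (174, 170, 236), (183, 249, 122), (184, 122, 37), (186, 47, 99), (200, 105, 69), (202, 69, 208), (203, 208, 238), (209, 238, 163), (210, 163, 125), (220, 152, 195), (228, 196, 126)]
330 [(169, 133, 163), (174, 177, 237), (209, 233, 148), (219, 152, 187), (228, 202, 132)]
356 [(75, 122, 86), (76, 86, 51), (129, 40, 67), (130, 67, 124), (169, 132, 165), (174, 184, 239), (209, 221, 135), (219, 156, 194), (228, 207, 135)]
382 [(66, 127, 86), (132, 80, 121), (168, 116, 138), (169, 138, 164), (173, 166, 199), (174, 199, 239), (208, 238, 210), (209, 210, 115), (218, 154, 185), (219, 185, 206)]
408 [(67, 119, 156), (124, 161, 115), (168, 117, 138), (169, 138, 165), (173, 167, 208), (174, 208, 233), (183, 244, 101), (184, 101, 33), (186, 45, 68), (187, 68, 97), (200, 92, 41), (201, 41, 105)]
434 [(68, 124, 148), (115, 162, 141), (168, 117, 149), (173, 159, 218), (208, 238, 200), (209, 200, 102)]
460 [(168, 120, 157), (173, 161, 227), (208, 231, 173), (210, 182, 237)]
486 []
```

step_arm(rows=[[1,[-1.4,-2.6,0],[0,0,0]],[1,[-2.8,-5.3,0],[0,0,0]],[1,[-4.2,-7.9,0],[0,0,0]],[1,[-5.6,-10.6,0],[0,0,0]],[1,[-7.1,-13.2,0],[0,0,0]]])

```text
clock: 12.37
tool_pos: [0.5651, -0.2382, 0.0056]
orientation: [-180.0, -0.0, -28.1]
force: [0.6, 2.5, -0.0]
opening: 0.0006
gripper_force: 1.0
```

step_arm(rows=[[1,[-1,-1.9,0],[0,0,0]],[1,[-2,-3.8,0],[0,0,0]],[1,[-3,-5.7,0],[0,0,0]],[1,[-3.8,-7.1,0],[0,0,0]],[1,[-4.3,-8,0],[0,0,0]]])

```text
clock: 12.78
tool_pos: [0.5608, -0.2461, 0.0055]
orientation: [180.0, 0.0, -28.1]
force: [-0.5, 1.8, 0.4]
opening: 0.0004
gripper_force: 1.0
```

```bash
python3 - <<'E'
from h import *
o=ctrl.get_obs();t=o['tool_pos'];print(t,o['force'],'Y',t[0]*.470+t[1]*.882)
w,m=snap('wrist','w8.png'); g=cv2.cvtColor(w,cv2.COLOR_RGB2GRAY)
for v in (212,215,218,221,224,226):
    c=g[v,280:512].astype(int); d=np.flatnonzero(abs(np.diff(c))>14); print(v,[(int(r)+280,int(c[r]),int(c[r+1])) for r in d])
E
```

```text
[ 0.56076914 -0.24613094  0.00553935] [-0.52593553  1.76156688  0.4202765 ] Y 0.04647400500446658
212 [(287, 121, 97), (288, 97, 77), (290, 82, 103), (291, 103, 127), (375, 144, 129), (388, 115, 90), (400, 101, 148), (401, 148, 198), (402, 198, 232), (429, 233, 131), (430, 131, 114), (467, 113, 91), (468, 91, 70), (481, 62, 84), (482, 84, 153), (496, 145, 101), (497, 101, 63)]
215 [(287, 126, 98), (288, 98, 78), (291, 89, 113), (292, 113, 137), (379, 143, 125), (399, 98, 120), (400, 120, 166), (401, 166, 214), (402, 214, 236), (428, 234, 180), (429, 180, 120), (471, 101, 80), (482, 73, 111), (483, 111, 149), (498, 140, 89), (499, 89, 66)]
218 [(287, 126, 98), (288, 98, 80), (292, 89, 118), (293, 118, 144), (382, 160, 141), (383, 141, 122), (387, 121, 100), (399, 99, 140), (400, 140, 184), (401, 184, 224), (428, 233, 133), (429, 133, 117), (477, 100, 85), (478, 85, 69), (483, 74, 112), (484, 112, 151), (503, 147, 127), (504, 127, 92), (505, 92, 77)]
221 [(287, 121, 99), (288, 99, 80), (293, 99, 166), (294, 166, 196), (383, 205, 143), (384, 143, 120), (387, 114, 95), (399, 107, 159), (400, 159, 208), (401, 208, 233), (427, 234, 183), (428, 183, 122), (483, 101, 85), (485, 71, 101), (486, 101, 145), (510, 151, 132)]
224 [(287, 125, 99), (288, 99, 83), (293, 98, 168), (294, 168, 195), (383, 200, 127), (386, 124, 108), (398, 97, 131), (399, 131, 174), (400, 174, 219), (401, 219, 236), (427, 234, 131), (490, 125, 140), (508, 133, 115)]
226 [(287, 125, 99), (288, 99, 79), (293, 99, 166), (294, 166, 195), (382, 207, 184), (383, 184, 126), (386, 128, 102), (398, 99, 141), (399, 141, 187), (400, 187, 226), (426, 233, 213), (427, 213, 127), (499, 132, 109), (504, 114, 132)]
```

step_arm(rows=[[1,[-0.6,-1.1,0],[0,0,0]],[1,[-1.2,-2.2,0],[0,0,0]],[1,[-1.8,-3.3,0],[0,0,0]],[1,[-2.3,-4.2,0],[0,0,0]],[1,[-2.6,-4.8,0],[0,0,0]]])

```text
clock: 13.25
tool_pos: [0.5582, -0.2508, 0.0056]
orientation: [-180.0, 0.0, -28.1]
force: [-0.0, 2.3, 0.9]
opening: 0.0006
gripper_force: 1.0
```

step_arm(rows=[[1,[-0.1,-0.3,0],[0,0,0]],[1,[-0.3,-0.6,0],[0,0,0]],[1,[-0.4,-0.8,0],[0,0,0]],[1,[-0.5,-1,0],[0,0,0]],[1,[-0.5,-1,0],[0,0,0]]])

```text
clock: 13.67
tool_pos: [0.5578, -0.2518, 0.0056]
orientation: [180.0, 0.0, -28.1]
force: [-0.6, 1.7, 1.2]
opening: 0.0004
gripper_force: 0.9
```

step_arm(rows=[[1,[-0.1,-0.2,0],[0,0,0]],[1,[-0.2,-0.4,0],[0,0,0]],[1,[-0.3,-0.6,0],[0,0,0]],[1,[-0.4,-0.8,0],[0,0,0]],[1,[-0.4,-0.8,0],[0,0,0]]])

```text
clock: 14.08
tool_pos: [0.5574, -0.2526, 0.0056]
orientation: [180.0, -0.0, -28.1]
force: [0.1, 2.3, -0.8]
opening: 0.0004
gripper_force: 0.9
```

step_arm(rows=[[1,[-0.1,-0.2,0],[0,0,0]],[1,[-0.2,-0.4,0],[0,0,0]],[1,[-0.3,-0.6,0],[0,0,0]],[1,[-0.4,-0.8,0],[0,0,0]],[1,[-0.4,-0.8,0],[0,0,0]]])

```text
clock: 14.5
tool_pos: [0.557, -0.2534, 0.0056]
orientation: [180.0, 0.0, -28.1]
force: [0.4, 1.5, -0.0]
opening: 0.0005
gripper_force: 0.9
```

step_arm(rows=[[1,[-0.1,-0.2,0],[0,0,0]],[1,[-0.2,-0.4,0],[0,0,0]],[1,[-0.3,-0.6,0],[0,0,0]],[1,[-0.3,-0.6,0],[0,0,0]],[1,[-0.3,-0.6,0],[0,0,0]]])

```text
clock: 14.92
tool_pos: [0.5567, -0.254, 0.0055]
orientation: [180.0, 0.0, -28.1]
force: [-0.0, 0.9, 0.0]
opening: 0.0002
gripper_force: 0.9
```

step_arm(rows=[[1,[-0.1,-0.2,0],[0,0,0]],[1,[-0.2,-0.4,0],[0,0,0]],[1,[-0.3,-0.6,0],[0,0,0]],[1,[-0.4,-0.7,0],[0,0,0]],[1,[-0.4,-0.7,0],[0,0,0]]])

```text
clock: 15.33
tool_pos: [0.5563, -0.2547, 0.0056]
orientation: [-180.0, -0.0, -28.1]
force: [0.2, 1.9, 0.0]
opening: 0.0001
gripper_force: 0.9
```

step_arm(rows=[[1,[-0.1,-0.2,0],[0,0,0]],[1,[-0.2,-0.4,0],[0,0,0]],[1,[-0.3,-0.6,0],[0,0,0]],[1,[-0.3,-0.6,0],[0,0,0]],[1,[-0.3,-0.6,0],[0,0,0]]])

```text
clock: 15.75
tool_pos: [0.556, -0.2553, 0.0056]
orientation: [180.0, -0.0, -28.1]
force: [0.0, 1.9, 0.1]
opening: 0.0001
gripper_force: 0.9
```

```bash
python3 - <<'E'
from h import *
o=ctrl.get_obs();t=o['tool_pos'];print(t,o['force'],'Y',t[0]*.470+t[1]*.882)
w,m=snap('wrist','w9.png'); g=cv2.cvtColor(w,cv2.COLOR_RGB2GRAY)
for v in (212,215,218,221,224,226):
    c=g[v,280:450].astype(int); d=np.flatnonzero(abs(np.diff(c))>14); print(v,[(int(r)+280,int(c[r]),int(c[r+1])) for r in d])
E
```

```text
[ 0.55598887 -0.25526042  0.00556801] [0.03232038 1.92342627 0.05190176] Y 0.036175075380069144
212 [(287, 122, 96), (288, 96, 76), (290, 84, 101), (291, 101, 128), (375, 138, 108), (381, 96, 151), (382, 151, 207), (383, 207, 235), (410, 237, 130)]
215 [(287, 122, 98), (288, 98, 81), (291, 87, 111), (292, 111, 136), (378, 157, 137), (379, 137, 99), (381, 109, 164), (382, 164, 217), (383, 217, 236), (409, 234, 182), (410, 182, 119)]
218 [(287, 123, 99), (288, 99, 83), (292, 90, 117), (293, 117, 145), (382, 165, 201), (383, 201, 235), (409, 235, 129)]
221 [(287, 123, 101), (288, 101, 82), (293, 96, 166), (294, 166, 200), (383, 208, 229), (408, 234, 209), (409, 209, 123)]
224 [(287, 125, 98), (288, 98, 79), (292, 81, 99), (293, 99, 168), (294, 168, 195), (383, 209, 233), (408, 235, 153), (409, 153, 119)]
226 [(287, 123, 99), (288, 99, 81), (292, 83, 100), (293, 100, 164), (294, 164, 191), (383, 218, 235), (408, 232, 130)]
```

step_arm(rows=[[1,[-0.1,-0.2,0],[0,0,0]],[1,[-0.2,-0.4,0],[0,0,0]],[1,[-0.3,-0.6,0],[0,0,0]],[1,[-0.4,-0.7,0],[0,0,0]],[1,[-0.4,-0.7,0],[0,0,0]]])

```text
clock: 16.22
tool_pos: [0.5556, -0.256, 0.0056]
orientation: [-180.0, -0.0, -28.1]
force: [0.7, 1.8, -0.2]
opening: 0.0005
gripper_force: 0.9
```

step_arm(rows=[[1,[-0.1,-0.2,0],[0,0,0]],[1,[-0.2,-0.4,0],[0,0,0]],[1,[-0.3,-0.6,0],[0,0,0]],[1,[-0.3,-0.6,0],[0,0,0]],[1,[-0.3,-0.6,0],[0,0,0]]])

```text
clock: 16.63
tool_pos: [0.5553, -0.2566, 0.0055]
orientation: [180.0, 0.0, -28.1]
force: [-0.4, 2.4, 0.6]
opening: 0.0006
gripper_force: 0.9
```

step_arm(rows=[[1,[-0.1,-0.2,0],[0,0,0]],[1,[-0.2,-0.4,0],[0,0,0]],[1,[-0.3,-0.6,0],[0,0,0]],[1,[-0.3,-0.6,0],[0,0,0]],[1,[-0.3,-0.6,0],[0,0,0]]])

```text
clock: 17.05
tool_pos: [0.555, -0.2572, 0.0056]
orientation: [180.0, -0.0, -28.1]
force: [-0.5, 1.5, 0.6]
opening: 0.0006
gripper_force: 0.9
```

step_arm(rows=[[1,[-0.1,-0.2,0],[0,0,0]],[1,[-0.2,-0.4,0],[0,0,0]],[1,[-0.3,-0.6,0],[0,0,0]],[1,[-0.3,-0.6,0],[0,0,0]],[1,[-0.3,-0.6,0],[0,0,0]]])

```text
clock: 17.47
tool_pos: [0.5547, -0.2578, 0.0056]
orientation: [180.0, 0.0, -28.1]
force: [0.0, 1.3, 0.3]
opening: 0.0003
gripper_force: 0.9
```

step_arm(rows=[[1,[-0.1,-0.2,0],[0,0,0]],[1,[-0.2,-0.4,0],[0,0,0]],[1,[-0.3,-0.6,0],[0,0,0]],[1,[-0.3,-0.6,0],[0,0,0]],[1,[-0.3,-0.6,0],[0,0,0]]])

```text
clock: 17.88
tool_pos: [0.5544, -0.2584, 0.0055]
orientation: [180.0, 0.0, -28.1]
force: [-0.6, 0.9, 0.4]
opening: 0.0004
gripper_force: 0.9
```

step_arm(rows=[[1,[-0.1,-0.2,0],[0,0,0]],[1,[-0.2,-0.4,0],[0,0,0]],[1,[-0.3,-0.6,0],[0,0,0]],[1,[-0.3,-0.6,0],[0,0,0]],[1,[-0.3,-0.6,0],[0,0,0]]])

```text
clock: 18.3
tool_pos: [0.5543, -0.2589, 0.0056]
orientation: [-180.0, -0.0, -28.1]
force: [0.9, 3.6, 0.8]
opening: 0.0004
gripper_force: 1.4
```

```bash
python3 - <<'E'
from h import *
o=ctrl.get_obs();t=o['tool_pos'];print(t,o['force'],'Y',t[0]*.470+t[1]*.882)
w,m=snap('wrist','w10.png'); g=cv2.cvtColor(w,cv2.COLOR_RGB2GRAY)
for v in (212,215,218,221,226):
    c=g[v,280:450].astype(int); d=np.flatnonzero(abs(np.diff(c))>14); print(v,[(int(r)+280,int(c[r]),int(c[r+1])) for r in d])
E
```

```text
[ 0.55433531 -0.2589109   0.00564182] [0.89374794 3.59867471 0.83573621] Y 0.03217818088407062
212 [(287, 121, 104), (288, 104, 78), (290, 79, 100), (291, 100, 125), (374, 141, 168), (375, 168, 228), (376, 228, 243), (402, 239, 183), (403, 183, 121), (443, 109, 73)]
215 [(287, 123, 101), (288, 101, 79), (291, 85, 106), (292, 106, 136), (378, 164, 213), (379, 213, 240), (402, 235, 152), (403, 152, 119), (446, 113, 83)]
218 [(287, 123, 97), (288, 97, 80), (292, 87, 113), (293, 113, 143), (382, 169, 215), (383, 215, 235), (401, 234, 211), (402, 211, 124)]
221 [(287, 123, 99), (288, 99, 82), (293, 89, 131), (294, 131, 197), (383, 209, 224), (401, 234, 154), (402, 154, 117)]
226 [(287, 123, 100), (288, 100, 80), (293, 95, 145), (294, 145, 192), (383, 210, 234), (400, 234, 212), (401, 212, 125)]
```

Contact is starting; I press a little more to seat it square.

step_arm(rows=[[1,[-0.1,-0.2,0],[0,0,0]],[1,[-0.2,-0.4,0],[0,0,0]],[1,[-0.3,-0.6,0],[0,0,0]],[1,[-0.3,-0.6,0],[0,0,0]],[1,[-0.3,-0.6,0],[0,0,0]]])

```text
clock: 18.77
tool_pos: [0.5544, -0.2593, 0.0058]
orientation: [-180.0, -0.0, -28.1]
force: [1.6, 5.6, 1.7]
opening: 0.0005
gripper_force: 2.8
```

step_arm(rows=[[1,[-0.1,-0.2,0],[0,0,0]],[1,[-0.2,-0.4,0],[0,0,0]],[1,[-0.3,-0.6,0],[0,0,0]],[1,[-0.3,-0.6,0],[0,0,0]],[1,[-0.3,-0.6,0],[0,0,0]]])

```text
clock: 19.18
tool_pos: [0.5545, -0.2595, 0.0059]
orientation: [-179.9, -0.1, -28.0]
force: [2.2, 7.6, 2.1]
opening: 0.0003
gripper_force: 4.1
```

step_arm(rows=[[1,[0.5,0.9,0],[0,0,0]],[1,[1.5,2.8,0],[0,0,0]],[1,[4,7.5,0],[0,0,0]],[1,[8,15,0],[0,0,0]],[1,[12,22.5,0],[0,0,0]]])

```text
clock: 19.6
tool_pos: [0.5656, -0.2374, 0.0055]
orientation: [180.0, 0.0, -28.1]
force: [-0.0, 0.0, 0.1]
opening: 0.0005
gripper_force: 0.0
```

step_arm(rows=[[1,[0,0,10],[0,0,0]],[1,[0,0,40],[0,0,0]],[1,[-15,0,75],[0,0,0]],[1,[-45,0,100],[0,0,0]],[1,[-75,0,120],[0,0,0]]])

```text
clock: 20.02
tool_pos: [0.491, -0.2376, 0.1281]
orientation: [-180.0, -0.1, -28.0]
force: [0.7, 0.6, 0.2]
opening: 0.0004
gripper_force: 0.0
```

step_arm(rows=[[1,[-10,-10,0],[0,0,0]],[1,[-15,-25,0],[0,0,0]],[1,[-15,-35,0],[0,0,0]],[1,[-15,-35,0],[0,0,0]],[1,[-15,-35,0],[0,0,0]]])

```text
clock: 20.43
tool_pos: [0.4758, -0.2731, 0.1253]
orientation: [180.0, 0.0, -28.1]
force: [-0.9, 0.3, 0.2]
opening: 0.0006
gripper_force: 0.0
```

```bash
python3 - <<'E'
from h import *
w,m=snap('wrist','w11.png'); o=ctrl.get_obs();print(o['tool_pos'],o['force'])
K=np.array(m['intrinsics']);R=np.array(m['R']);T=np.array(m['t'])
P=lambda p:(lambda q:q[:2]/q[2])(K@(R@np.array(p)+T))
# expected block top corners from last touch: Y end .0319-.021, X fence .6336
X=np.array([.882,-.47]);Y=np.array([.47,.882])
pts=np.array([P(np.r_[x*X+y*Y,.03]) for x,y in [(.6336,.0109),(.6336,-.0341),(.5936,-.0341),(.5936,.0109)]]);print(pts.round(1))
g=cv2.cvtColor(w,cv2.COLOR_RGB2GRAY)
l=cv2.createLineSegmentDetector().detect(g)[0][:,0]
c=pts.mean(0)
for s in l:
    if np.hypot(s[0]-s[2],s[1]-s[3])>14 and np.hypot(*((s[:2]+s[2:])/2-c))<75: print(s.round(1),round(float(np.degrees(np.arctan2(s[3]-s[1],s[2]-s[0])))%180,1))
E
```

```text
[ 0.4757598  -0.27272498  0.12510524] [-0.28383904  0.31359708 -0.93526348]
[[228.8 103.2]
 [282.5 103.2]
 [281.6 151.3]
 [230.2 151.3]]
[101.9 100.9 290.6  99. ] 179.4
[275.6 125.6 274.2 171.9] 91.7
[291.1 171.9 293.   76.8] 91.1
[224.8 124.4 223.  145.7] 94.9
[273.1 123.3 225.6 123.3] 180.0
[221.9 108.3 273.1 108. ] 179.7
[275.3 101.9 274.5 123.1] 92.1
[224.4 147.5 273.1 147.2] 179.7
[290.6 100.9 275.6 100.9] 180.0
```

```bash
python3 - <<'E'
from h import *
m=ctrl.camera_model('wrist'); f=lambda u,v,z: ray(m,u,v,z)[:2]*1e3
X=np.array([.882,-.47]);Y=np.array([.47,.882])
for n,p in [('fence L',(101.9,100.9,.016)),('fence 2',(222,100,.016)),('fence R',(273,99.5,.016)),('blk far L',(221.9,108.3,.03)),('blk far R',(273.1,108,.03)),('blk near L',(224.4,147.5,.03)),('blk near R',(273.1,147.2,.03)),('es a',(275.6,125.6,.016)),('es b',(274.2,171.9,.016))]: q=f(*p);print(n,(q@X).round(1),(q@Y).round(1))
cv2.imwrite('pics/end.png',cv2.resize(cv2.imread('pics/w11.png')[80:190,200:310],None,fx=5,fy=5,interpolation=cv2.INTER_CUBIC))
w=cv2.imread('pics/w11.png')[:,:,1]
for u in (230,245,260,272): print(u,w[92:116,u].tolist())
for v in (112,118,130,140,146): print(v,w[v,262:296].tolist())
E
```

```text
fence L 635.1 124.2
fence 2 635.9 18.6
fence R 636.3 -26.2
blk far L 628.5 17.1
blk far R 628.8 -25.9
blk near L 596.0 16.1
blk near R 596.2 -26.2
es a 614.1 -28.8
es b 571.9 -28.1
230 [245, 245, 245, 245, 245, 245, 246, 249, 220, 222, 223, 220, 218, 215, 217, 217, 201, 141, 135, 137, 138, 141, 140, 136]
245 [252, 248, 246, 246, 245, 245, 246, 247, 227, 222, 223, 222, 223, 220, 220, 220, 205, 143, 141, 144, 144, 146, 148, 149]
260 [246, 245, 245, 245, 245, 245, 246, 244, 227, 223, 224, 224, 222, 223, 224, 228, 207, 146, 146, 153, 156, 154, 157, 154]
272 [246, 245, 245, 245, 245, 245, 246, 233, 226, 226, 227, 228, 226, 227, 226, 229, 203, 149, 153, 159, 158, 157, 161, 164]
112 [155, 153, 152, 153, 156, 158, 159, 158, 155, 158, 158, 159, 159, 208, 253, 247, 246, 246, 246, 246, 245, 246, 246, 246, 245, 245, 245, 244, 245, 248, 255, 151, 131, 136]
118 [161, 159, 160, 159, 157, 161, 160, 158, 160, 162, 162, 162, 163, 210, 252, 248, 249, 255, 255, 204, 123, 96, 101, 125, 167, 243, 254, 248, 246, 249, 234, 143, 134, 144]
130 [224, 225, 224, 222, 223, 224, 224, 225, 225, 226, 230, 231, 228, 206, 249, 247, 247, 250, 255, 255, 242, 240, 247, 255, 255, 251, 248, 246, 247, 251, 196, 142, 142, 145]
140 [223, 224, 225, 225, 227, 226, 226, 225, 225, 226, 229, 229, 228, 227, 248, 246, 246, 246, 246, 246, 245, 246, 246, 245, 245, 245, 245, 245, 248, 254, 153, 140, 143, 144]
146 [220, 223, 222, 222, 223, 224, 223, 223, 226, 226, 225, 226, 221, 220, 249, 246, 246, 246, 246, 245, 246, 246, 245, 245, 245, 245, 245, 245, 248, 255, 153, 141, 148, 146]
```

```bash
python3 - <<'E'
from h import *
m=ctrl.camera_model('wrist');R=np.array(m['R']);c0=-R.T@m['t'];t0=ctrl.get_obs()['tool_pos']
X=np.array([.882,-.47])
def edge(g,u,lo,hi,s):
    d=np.diff(g[lo:hi,u-2:u+3].mean(1))*s; i=int(d.argmax()); w=d[max(i-1,0):i+2].clip(0); return lo+max(i-1,0)+(w*np.arange(len(w))).sum()/w.sum()+.5
for n,t,us,fr,br in [('w4',[.55554,-.20029,.00537],(225,245,265,285,300),(155,165),(165,172)),('w7',[.5722,-.22503,.00557],(320,340,360,375),(204,214),(214,224)),('w10',[.55434,-.25891,.00564],(305,325,345,365),(204,214),(214,224))]:
    g=cv2.cvtColor(cv2.imread(f'pics/{n}.png'),cv2.COLOR_BGR2GRAY).astype(float)
    mm=dict(m); mm['t']=-R@(c0+np.array(t)-t0)
    for u in us:
        a=edge(g,u,*fr,-1);b=edge(g,u,*br,1); print(n,u,round(a,1),round(b,1),'gap mm',round(1e3*float((ray(mm,u,a,.016)-ray(mm,u,b,.03))[:2]@X),2))
E
```

```text
w4 225 162.1 167.4 gap mm 0.36
w4 245 161.9 167.4 gap mm 0.44
w4 265 161.8 167.4 gap mm 0.51
w4 285 161.5 167.4 gap mm 0.62
w4 300 161.4 167.4 gap mm 0.71
w7 320 209.7 220.0 gap mm 0.75
w7 340 209.5 219.8 gap mm 0.74
w7 360 209.3 219.4 gap mm 0.66
w7 375 209.3 219.2 gap mm 0.57
w10 305 209.7 220.2 gap mm 0.87
w10 325 209.5 219.8 gap mm 0.77
w10 345 209.3 219.6 gap mm 0.76
w10 365 209.2 219.3 gap mm 0.69
```

Compared with the pressed picture, the block may stand a few tenths of a mm off the fence. A gentle centred nudge toward the fence will seat it.

step_arm(rows=[[1,[15,0,-20],[0,0,0.008]],[1,[22,0,-50],[0,0,0.008]],[1,[22,0,-80],[0,0,0.008]],[1,[22,0,-105],[0,0,0.008]],[1,[22,0,-112],[0,0,0.008]]])

```text
clock: 20.9
tool_pos: [0.4952, -0.2714, 0.0091]
orientation: [179.9, 0.4, -27.6]
force: [-0.3, 0.2, 0.3]
opening: 0.0002
gripper_force: 0.0
```

step_arm(rows=[[1,[0,0,-4],[0,0,0]],[1,[0,0,-7],[0,0,0]],[1,[2,-1.1,-7],[0,0,0]],[1,[4.5,-2.4,-7],[0,0,0]],[1,[7,-3.7,-7],[0,0,0]]])

```text
clock: 21.32
tool_pos: [0.5058, -0.2767, 0.008]
orientation: [-180.0, -0.1, -27.6]
force: [0.5, 0.7, 0.7]
opening: 0.0006
gripper_force: 0.0
```

```bash
python3 - <<'E'
from h import *
o=ctrl.get_obs();t=o['tool_pos'];print(t,o['force'],o['orientation'],'X',t[0]*.882-t[1]*.470,'want .5841; Y',t[0]*.470+t[1]*.882)
E
```

```text
[ 0.50579124 -0.27669641  0.00802032] [0.46738542 0.73467596 0.69336468] [-1.79965406e+02 -1.39395461e-01 -2.75890733e+01] X 0.5761551898558654 want .5841; Y -0.0063243533941300945
```

step_arm(rows=[[1,[1.2,-0.6,-1],[0,0,0]],[1,[2.4,-1.3,-2],[0,0,0]],[1,[3.6,-1.9,-2],[0,0,0]],[1,[4.8,-2.6,-2],[0,0,0]],[1,[5.3,-2.8,-2],[0,0,0]]])

```text
clock: 21.73
tool_pos: [0.51, -0.2793, 0.0046]
orientation: [-180.0, -0.0, -27.6]
force: [-0.3, -0.7, -0.1]
opening: 0.0007
gripper_force: 0.0
```

step_arm(rows=[[1,[0.3,-0.2,0],[0,0,0]],[1,[0.6,-0.3,0],[0,0,0]],[1,[0.9,-0.5,0],[0,0,0]],[1,[1.2,-0.6,0],[0,0,0]],[1,[1.2,-0.6,0],[0,0,0]]])

```text
clock: 22.15
tool_pos: [0.5111, -0.2798, 0.0046]
orientation: [180.0, -0.0, -27.6]
force: [-0.9, -0.5, -0.6]
opening: 0.0002
gripper_force: 0.0
```

step_arm(rows=[[1,[0.2,-0.1,0],[0,0,0]],[1,[0.4,-0.2,0],[0,0,0]],[1,[0.6,-0.3,0],[0,0,0]],[1,[0.7,-0.4,0],[0,0,0]],[1,[0.7,-0.4,0],[0,0,0]]])

```text
clock: 22.57
tool_pos: [0.5117, -0.2802, 0.0046]
orientation: [-180.0, 0.0, -27.6]
force: [-0.5, 0.4, 0.3]
opening: 0.0003
gripper_force: 0.0
```

step_arm(rows=[[1,[0.2,-0.1,0],[0,0,0]],[1,[0.4,-0.2,0],[0,0,0]],[1,[0.6,-0.3,0],[0,0,0]],[1,[0.7,-0.4,0],[0,0,0]],[1,[0.7,-0.4,0],[0,0,0]]])

```text
clock: 22.98
tool_pos: [0.5124, -0.2806, 0.0046]
orientation: [180.0, -0.0, -27.6]
force: [0.0, -0.4, -0.6]
opening: 0.0002
gripper_force: 0.0
```

step_arm(rows=[[1,[0.2,-0.1,0],[0,0,0]],[1,[0.4,-0.2,0],[0,0,0]],[1,[0.5,-0.3,0],[0,0,0]],[1,[0.5,-0.3,0],[0,0,0]],[1,[0.5,-0.3,0],[0,0,0]]])

```text
clock: 23.4
tool_pos: [0.5129, -0.2808, 0.0045]
orientation: [180.0, 0.0, -27.6]
force: [1.0, 0.1, -0.1]
opening: 0.0001
gripper_force: 0.1
```

step_arm(rows=[[1,[0.2,-0.1,0],[0,0,0]],[1,[0.4,-0.2,0],[0,0,0]],[1,[0.5,-0.3,0],[0,0,0]],[1,[0.5,-0.3,0],[0,0,0]],[1,[0.5,-0.3,0],[0,0,0]]])

```text
clock: 23.82
tool_pos: [0.5129, -0.281, 0.0044]
orientation: [180.0, 0.0, -27.6]
force: [-3.0, 2.4, 0.7]
opening: 0.0007
gripper_force: 1.6
```

step_arm(rows=[[1,[0.2,-0.1,0],[0,0,0]],[1,[0.4,-0.2,0],[0,0,0]],[1,[0.5,-0.3,0],[0,0,0]],[1,[0.5,-0.3,0],[0,0,0]],[1,[0.5,-0.3,0],[0,0,0]]])

```text
clock: 24.23
tool_pos: [0.5129, -0.281, 0.0043]
orientation: [180.0, 0.1, -27.6]
force: [-4.4, 3.8, 3.6]
opening: -0.0002
gripper_force: 2.8
```

Firm at once: it is seated on the fence. Now I retreat.

step_arm(rows=[[1,[-1,0.5,0],[0,0,0]],[1,[-4,2.1,0],[0,0,0]],[1,[-10,5.3,0],[0,0,0]],[1,[-16,8.5,0],[0,0,0]],[1,[-16,8.5,10],[0,0,0]]])

```text
clock: 24.65
tool_pos: [0.4951, -0.272, 0.0132]
orientation: [180.0, 0.2, -27.6]
force: [-0.8, 0.1, -0.8]
opening: 0.0006
gripper_force: 0.0
```

step_arm(rows=[[1,[0,0,35],[0,0,0]],[1,[0,0,70],[0,0,0]],[1,[-10,0,105],[0,0,0]],[1,[-20,0,110],[0,0,0]],[1,[-20,0,110],[0,0,0]]])

```text
clock: 25.07
tool_pos: [0.4783, -0.2733, 0.1286]
orientation: [-179.9, -0.4, -27.6]
force: [-0.4, 0.2, -0.9]
opening: 0.0001
gripper_force: 0.0
```

step_arm(rows=[[1,[0,0,0],[0,0,0]],[1,[0,0,0],[0,0,0]],[1,[0,0,0],[0,0,0]],[1,[0,0,0],[0,0,0]],[1,[0,0,0],[0,0,0]]])

```text
clock: 25.48
tool_pos: [0.4777, -0.2728, 0.1236]
orientation: [180.0, 0.1, -27.6]
force: [0.6, -0.2, -0.0]
opening: 0.0003
gripper_force: 0.0
```

```bash
python3 - <<'E'
from h import *
w,m=snap('wrist','w12.png'); o=ctrl.get_obs();print(o['tool_pos'],o['force'])
K=np.array(m['intrinsics']);R=np.array(m['R']);T=np.array(m['t'])
g=cv2.cvtColor(w,cv2.COLOR_RGB2GRAY); X=np.array([.882,-.47]);Y=np.array([.47,.882])
q=K@(R@np.r_[.6136*X-.0116*Y,.03]+T); c=q[:2]/q[2];print(c)
for s in cv2.createLineSegmentDetector().detect(g)[0][:,0]:
    if np.hypot(s[0]-s[2],s[1]-s[3])>14 and np.hypot(*((s[:2]+s[2:])/2-c))<75: print(s.round(1),round(float(np.degrees(np.arctan2(s[3]-s[1],s[2]-s[0])))%180,1))
x,y=c.astype(int)
for v in (y-18,y-5,y+8,y+16): print(v,x,g[v,x+8:x+40].tolist())
for u in (x-18,x,x+15): print(u,g[y-34:y-12,u].tolist())
E
```

```text
[ 0.47779354 -0.27286706  0.12372549] [0.08872526 0.22999047 0.28919794]
[257.73786476 129.66627692]
[292.4 174.4 294.9 101.8] 91.9
[295.1 100.6 295.7  79.3] 91.4
[103.1 101.2 293.1 100.6] 179.8
[276.9 175.5 291.9 175.5] 179.9
[277.3 104.4 276.  174.4] 91.0
[226.9 149.2 274.4 149.3] 0.1
[275.6 125.4 225.6 125.3] 0.1
[223.1 109.9 275.6 110.1] 0.3
[226.5 126.8 224.6 148.1] 95.1
[214.9 163.1 214.7 148.1] 89.1
[291.9 102.9 276.9 102.9] 179.7
111 257 [151, 152, 152, 152, 155, 155, 156, 157, 158, 156, 159, 156, 191, 250, 246, 245, 245, 245, 245, 244, 244, 245, 245, 244, 244, 244, 244, 244, 247, 255, 147, 131]
124 257 [157, 159, 160, 160, 161, 163, 164, 165, 164, 166, 169, 172, 216, 254, 255, 103, 81, 128, 126, 96, 60, 64, 76, 126, 124, 94, 141, 255, 251, 233, 147, 140]
137 257 [225, 226, 224, 225, 226, 225, 224, 225, 225, 228, 229, 224, 217, 247, 245, 245, 245, 245, 245, 245, 245, 245, 245, 244, 244, 244, 244, 247, 253, 156, 145, 149]
145 257 [222, 223, 223, 219, 223, 222, 223, 225, 225, 227, 227, 225, 223, 246, 245, 245, 245, 245, 245, 244, 245, 245, 244, 244, 244, 244, 244, 246, 254, 164, 145, 150]
239 [244, 245, 244, 244, 245, 247, 218, 221, 222, 222, 221, 221, 220, 221, 223, 186, 145, 141, 147, 147, 146, 146]
257 [101, 237, 251, 245, 245, 246, 220, 223, 225, 225, 224, 226, 224, 224, 228, 197, 151, 151, 152, 151, 155, 155]
272 [244, 244, 244, 244, 245, 246, 220, 225, 227, 225, 225, 226, 223, 225, 228, 202, 157, 155, 157, 154, 159, 157]
```

The block's top meets both faces with no dark gap, its lines are within about 0.4° of the stop's, and the robot is clear. I'm handing in.

```bash
python3 -c "
from plant import ctrl
print(ctrl.close_job())"
```

```text
the job is handed in; nothing more can be done
None
```

The V-block is seated against the fence and the end stop, pushed in the order asked with a light final nudge onto the fence, and the job was handed in at about 25.5 s with the robot clear; the gripper touched the turntable rim once, at about 7 N.

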